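# Tip the recipe tin's lid past upright so that it drops shut

### The arm

A 7-joint arm with a two-finger parallel gripper is mounted at the origin on a cart in front of the work surface, level with it; the furniture and walls round the work are solid. World frame = base frame: x ahead of the robot, y to its left, z up, the work surface at z = 0. Lengths are in m, angles in rad, forces in N, time in s.
With the tool pointing down it reaches from about 0.4 to 0.9 m from the base axis. Payload 5.6 kg.
Tool frame: the origin (TCP) lies midway between the tips of the shut fingers; the grasp point (between the pads) lies 19 mm behind it; y points along the fingers, z is the direction in which the jaws open and shut, and the axes are right-handed (so a half turn about y gives the same grasp; the last joint's range is limited). The gripper opens to 92 mm and grips with 3 to 60 N. Pads are 20 mm wide; open, the fingers measure 128 mm over their backs; the gripper's body (75 mm by 189 mm) begins 69 mm behind the grasp point.
Start: joints at [1.228, 0.468, -0.012, 1.603, 0.006, 1.071, -0.056], TCP at [0.192, -0.621, 0.215] pointing down, gripper open.
Joint ranges: [-2.53, 2.53], [-0.31, 2.02], [-1.57, 1.55], [0.28, 2.44], [-1.29, 4.43], [0.15, 1.84], [-2.92, 2.92]. Speed limits (rad/s): [2.57, 2.57, 3.14, 3.14, 3.14, 3.14, 3.14].

### API

Orientations are given as a 3x3 rotation matrix whose columns are the frame's x, y, z axes.
In Python, from station import env, effector, solver, viewer, workorder, search_frame, tip_of gives the robot as it stands. Calls block until the motion is done:
- env.reach(position, orientation): joint-space move of the TCP to a pose.
- env.movel(position, frame=None, rate=0.15): straight line of the TCP; frame=None keeps the orientation; rate is the mean speed in m/s.
- env.goto_joints(angles): joint-space move.
- effector.release() and effector.grasp(squeeze=None): open the fingers fully, or close them until they stop; squeeze is the grip in N (None keeps the last).
- env.pause(seconds).
- solver.inverse_kinematics(position, orientation): joint angles nearest the present ones, or None.
- env.sense(): the state.
- viewer.read_camera(name): name is "scene" or "top" or "wrist"; returns (picture, depth): 480x640x3 uint8, red, green, blue; 480x640 float32, m along the optical axis (not along the pixel's ray), 0 where there is no reading.
- viewer.camera_info(name): a dict with "intrinsics" (3x3 intrinsics, pixels), "dist_coeffs" ([k1, k2, p1, p2, k3] as OpenCV has them; the pictures are not rectified), "eye" and "rotation" of the camera in the world; the wrist camera has in their place "T_tool_cam" (4x4, takes a point from camera to tool coordinates, whose origin is the TCP and whose axes are the tool frame's). Camera axes: x right, y up, looking along -z (the intrinsics and any distortion apply to the point x, -y, -z); pixel columns grow to the right and rows downward; lengths in m; the calibration is good to about 2 mm. A picture is of the moment at which its call begins: read the wrist's pose just before it. camera_info takes no time and is no camera call.
A pose or a line that the arm cannot do raises env.PlanningError and nothing moves.
- workorder.finish_job(): hands the job in, once; it reports no verdict.
Trained networks look in the newest picture that a camera, given by its name, has taken for a name from the list of things; names that differ only in an ending like _2 or _b are one class to them, and where a whole thing is asked for, a point or a joint stands for the part that bears it (a point fixed in the world has none). Each returns a list of dicts, best first, with "score" (0 to 1); they miss things now and then, are a little off and sometimes report something else, mostly with a low value. They report only what shows in the picture. A call takes as long as a camera call. They do not tell look-alikes from the thing itself.
- search_frame(camera, name): "at" ([x, y, z] in m, in world coordinates, good to about 4 mm: the middle of the surface that is visible of it).
- tip_of(camera, name): "at" ([x, y, z] in m, in world coordinates, good to about 4 mm: a listed point, or the origin of a listed thing).
The state is a dict: "t": time; "joint_positions": joint angles; "joint_velocities": joint speeds; "tau": joint torques, N m; "ee_pos": TCP position; "tcp_rot": TCP orientation; "wrist_force": force on the tool from outside, world axes, zero at the start; "moment": the same for the moment, N m; "gripper_width": finger opening in m.
Only numpy, scipy, OpenCV 4.12 (cv2) and the standard library are available. Lean on these libraries where they do the work, as an engineer would, in place of code of your own. Each camera call takes 0.05 s, during which the arm holds its last target. There are 200 camera calls.

### The job

Shut the tin recipe box: its lid stands open, leaning back. Push the lid from behind until it is past upright, then let it swing shut by its own weight without pressing or carrying it down, and without knocking the tin over or shoving it along. Leave the clip-top jar of beans open and where it stands.

Things in the scene. Friction and masses are not known exactly. Their poses are not given: they have to be found in the camera images.
- tin_box: Grey-green sheet-metal recipe box with a hinged lid, loose on the worktop, about 1.2 kg. Closed 112 x 163 x 97 mm (x, y, z); walls 98 x 147 mm, 82 mm high. Origin: on its underside at the worktop; x points from its front to its hinged back, y along the hinge, z up. Its back (+x) may face the robot, the right or half away (yaw -3.31 to -0.46 rad). The lid's middle is at y = +6 mm.
- tin_hinge (a point): Middle of the tin's hinge line (along y), 54 mm behind its origin, 83 mm up; axes as the tin. The lid is a flat plate 101 x 151 mm with 21 mm rims at front and sides, on its inner face. Its outer face lies 14 mm off the hinge line and reaches 104 mm from it to the free edge; open, that face is the standing lid's back and the free edge its top, about 187 mm above the worktop.
- tin_box_lid (a joint): Angle of the tin's lid, rad: 0 = shut, 1.57 = lid vertical, stop at 1.66. It starts at 1.6 to 1.66, leaning 2 to 5 degrees back. The easy hinge balances at about 1.41: farther open the lid falls back to the stop; below about 1.30 it swings shut by itself in 1 to 2 s. Under 1 N moves it. Let go of it before 0.7, well before it is shut.
- bean_jar: Clip-top glass jar of red-brown beans, 78 x 70 x 108 mm shut, its round lid standing open; a bystander, loose on the worktop itself, to the left of and behind the tin. Origin: centre of its underside, z up. With the lid open it is about 170 mm high, and the lid stands at its back (+x), out to about 75 mm from the origin.
- bean_jar_lid (a joint): Angle of the jar's lid, rad: 0 = shut, 1.92 = fully open. It starts at 1.8 to 1.9 and stays where it is left; it must remain open.
- door_edge (a point): Point on the worktop 0.19 m straight beyond (+x) the free right edge of the open pantry door, a fixed panel 35 mm thick and 1.1 m high above the worktop that stands between the robot and the worktop's left part, from that edge 0.59 m to the left (+y); a handle juts 65 mm from its far face, 50 mm left of the edge. The arm, elbow included, must reach round the edge on its right (-y).
Not all that is in view belongs to the job. Leave any orange look-alike of the tin_box alone.

How it is judged:
At the end, for the whole second after the job is handed in: The tin's lid is shut (within 0.08 rad) and at rest; the tin stands flat, within 20 mm of where it stood; the bean jar stands upright within 20 mm of where it stood, its lid still open (over 1.4 rad) (value of joint tin_box_lid below 0.08 rad and velocity of joint tin_box_lid between -0.1 and 0.1 rad/s and angle between tin_box's own z axis and vertical below 0.1 rad and linear speed of tin_box below 0.02 m/s and distance of each of tin_box, bean_jar from where it was at the start of the episode below 0.02 m and value of joint bean_jar_lid above 1.4 rad and angle between bean_jar's own z axis and vertical below 0.15 rad); the robot touches nothing.
It fails at once if the robot pressed or carried the tin's lid down (touched it below 0.7 rad) instead of letting it fall (value of joint tin_box_lid below 0.7 rad and contact force between any of the fingers, the arm and tin_box_lid above 0.5 N).
It fails at once if the tin was tipped over or shoved more than 20 mm (angle between tin_box's own z axis and vertical above 0.3 rad or distance of tin_box from where it was at the start of the episode above 0.02 m).
It fails at once if the bean jar was knocked, shoved more than 20 mm, or its lid closed (value of joint bean_jar_lid below 1.4 rad or distance of bean_jar from where it was at the start of the episode above 0.02 m or angle between bean_jar's own z axis and vertical above 0.3 rad).
It also fails if it takes over 29 s, if anything falls off the work surface, if the arm or the gripper's body presses on something with over 40 N, if the wrist force passes 120 N, or if a joint passes its speed limit or range.

## Working session

There is one attempt and no reset: what is moved stays moved. The work goes in short steps, each a Python script; the robot and the scene stay as the last script left them, time stands still between calls to the robot, and variables do not carry over. Pictures are saved under pics/ and viewed, on a budget of 10 in all, crops included, one or two more only if the job needs it, and the job is handed in when it is done.

```bash
ls; mkdir -p pics; python3 - <<'E'
from station import env, viewer, search_frame, tip_of
import cv2, numpy as np
ims=[]
for c in ("scene","top"):
    p,d=viewer.read_camera(c); ims.append(p)
    np.savez(f"pics/{c}0.npz",p=p,d=d)
    cv2.imwrite(f"pics/{c}0.png",p[:,:,::-1])
    for n in ("tin_box","tin_hinge","bean_jar","door_edge"):
        print(c,n,[(np.round(r["at"],3),round(r["score"],2)) for r in tip_of(c,n)])
    print(c,"sf",[(np.round(r["at"],3),round(r["score"],2)) for r in search_frame(c,"tin_box_lid")])
    i=viewer.camera_info(c);print(i)
print(env.sense()["t"])
E
```

```text
pics
scene tin_box [(array([ 0.51 , -0.45 , -0.001]), 0.86), (array([ 0.528, -0.671,  0.002]), 0.56)]
scene tin_hinge [(array([ 0.461, -0.48 ,  0.087]), 0.92), (array([ 0.48 , -0.666,  0.082]), 0.9)]
scene bean_jar [(array([ 0.638, -0.177, -0.001]), 0.76)]
scene door_edge []
scene sf [(array([ 0.534, -0.702,  0.094]), 0.64), (array([ 0.468, -0.52 ,  0.155]), 0.63)]
{'intrinsics': array([[598.74817376,   0.        , 321.64754349],
       [  0.        , 598.74817376, 239.41958473],
       [  0.        ,   0.        ,   1.        ]]), 'dist_coeffs': array([0.00869124, 0.        , 0.        , 0.        , 0.        ]), 'eye': array([ 0.6677552 , -1.41464071,  0.70866419]), 'rotation': array([[ 0.9932795 , -0.06220392,  0.09760386],
       [ 0.11572398,  0.51954849, -0.84656797],
       [ 0.00194991,  0.85217371,  0.52325535]])}
top tin_box [(array([ 0.53 , -0.675,  0.001]), 0.74), (array([ 0.513, -0.448,  0.005]), 0.72)]
top tin_hinge [(array([ 0.462, -0.479,  0.083]), 0.96), (array([ 0.475, -0.659,  0.083]), 0.81)]
top bean_jar [(array([ 0.639, -0.173, -0.   ]), 0.74)]
top door_edge [(array([ 0.431, -0.265,  0.001]), 0.71)]
top sf [(array([ 0.446, -0.485,  0.183]), 0.82), (array([ 0.529, -0.673,  0.097]), 0.68)]
{'intrinsics': array([[482.04552954,   0.        , 316.99959994],
       [  0.        , 482.04552954, 236.08449503],
       [  0.        ,   0.        ,   1.        ]]), 'dist_coeffs': array([-0.05041559,  0.        ,  0.        ,  0.        ,  0.        ]), 'eye': array([ 0.36910096, -0.38593894,  0.97138298]), 'rotation': array([[ 0.0191651 ,  0.98123309, -0.19187061],
       [-0.99980681,  0.01797102, -0.00796178],
       [-0.00436426,  0.19198613,  0.98138793]])}
0.6
```

View pics/scene0.png

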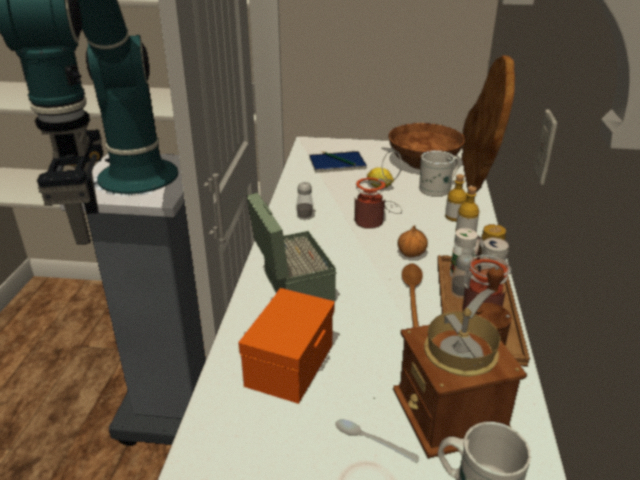

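View pics/top0.png

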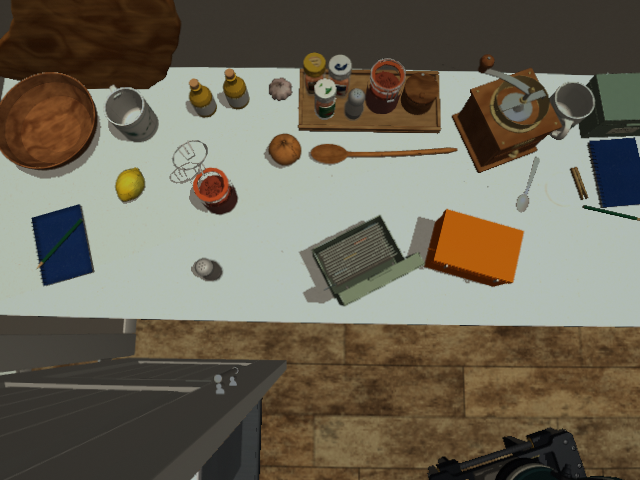

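```bash
cat > h.py <<'E'
import numpy as np, cv2
from station import viewer
def cloud(c,d):
    i=viewer.camera_info(c);v,u=np.nonzero(d>0)
    n=cv2.undistortPoints(np.c_[u,v].astype(float)[:,None],i["intrinsics"],i["dist_coeffs"])[:,0]
    z=d[v,u];P=np.c_[n[:,0]*z,-n[:,1]*z,-z]
    return P@i["rotation"].T+i["eye"],u,v
H=np.array([.4615,-.4795,.083])
def frame(yaw): # u: tin +x (to back), w: tin +y
    return np.array([np.cos(yaw),np.sin(yaw),0]),np.array([-np.sin(yaw),np.cos(yaw),0])
def tool(yaw,tilt):
    # tool x = push dir (-u), tool y (fingers) = down leaning so that the wrist lies towards tin +y
    u,w=frame(yaw); y=-np.cos(tilt)*np.array([0,0,1.])-np.sin(tilt)*w
    return np.c_[-u,y,np.cross(-u,y)]
E
python3 - <<'E'
from h import *
from station import env,solver
for c in("scene","top"):
    f=np.load(f"pics/{c}0.npz");P,u,v=cloud(c,f["d"])
    m=(np.hypot(P[:,0]-.46,P[:,1]+.48)<.12)&(P[:,2]>.105)&(P[:,2]<.2)&(P[:,1]>-.575)
    Q=P[m];print(c,m.sum(),Q.min(0),Q.max(0))
    # ransac plane
    rng=np.random.default_rng(0);best=None
    for _ in range(400):
        a,b,cc=Q[rng.choice(len(Q),3,False)];n=np.cross(b-a,cc-a);n/=np.linalg.norm(n)+1e-9
        k=abs((Q-a)@n)<.003
        if best is None or k.sum()>best.sum():best=k
    R=Q[best];ce=R.mean(0);n=np.linalg.svd(R-ce)[2][2];n*=-np.sign(n[0])
    print(" inl",best.sum(),"n",n,"yaw",np.arctan2(n[1],n[0]),"lean",np.arcsin(n[2]),"c",ce,R.min(0),R.max(0))
    T=Q[Q[:,2]>.172]
    if len(T)>10:
        r=cv2.minAreaRect(T[:,:2].astype(np.float32));print(" top",r)
print("R0",env.sense()["tcp_rot"].round(3).tolist(),env.sense()["wrist_force"])
data=[];rng=np.random.default_rng(1)
from scipy.spatial.transform import Rotation as Ro
R0=env.sense()["tcp_rot"]
for _ in range(600):
    az=rng.uniform(-2.2,1.5);r=rng.uniform(.35,.85)
    p=np.array([r*np.cos(az),r*np.sin(az),rng.uniform(.05,.6)])
    R=Ro.from_rotvec(rng.normal(0,.6,3)).as_matrix()@Ro.from_euler("z",az+1.27+rng.uniform(-1,1)).as_matrix()@R0
    q=solver.inverse_kinematics(p,R)
    if q is not None:data.append(np.r_[q,p,R.ravel()])
data=np.array(data);np.save("ik.npy",data);print(len(data),data[:,:7].min(0).round(2),data[:,:7].max(0).round(2))
E
```

```text
scene 1668 [ 0.40849957 -0.55775702  0.10502949] [ 0.50555951 -0.41546161  0.19363451]
 inl 850 n [-0.87287642 -0.48311859 -0.06843382] yaw -2.6360825094711338 lean -0.0684873467700585 c [ 0.45377189 -0.50159928  0.15119388] [ 0.40849957 -0.55775702  0.10502949] [ 0.48942167 -0.41973976  0.1884762 ]
 top ((0.45349201560020447, -0.4859309196472168), (0.024545704945921898, 0.1579442322254181), 28.486417770385742)
top 1352 [ 0.40981768 -0.55657279  0.10682271] [ 0.50329801 -0.41109871  0.19602045]
 inl 1202 n [-0.10068941 -0.05560811  0.99336266] yaw -2.637005502524997 lean 1.455516738998171 c [ 0.45240431 -0.48559749  0.18705547] [ 0.40981768 -0.55657279  0.18289823] [ 0.49715166 -0.41540151  0.19181196]
 top ((0.4532419741153717, -0.48593777418136597), (0.023407358676195145, 0.15128184854984283), 28.284008026123047)
R0 [[-0.955, -0.0, 0.295], [-0.295, -0.0, -0.955], [0.0, -1.0, 0.0]] [-0.05485653 -0.577366   -0.07584814]
425 [-2.44 -0.31 -1.53  0.57 -1.28  0.15 -2.87] [2.5  1.69 1.36 2.43 4.35 1.84 2.92]
```

```bash
cat > fk.py <<'E'
import numpy as np
from scipy.spatial.transform import Rotation as Ro
S=np.array(list("zyzyzyz"))
def chain(q,sg,L,Rt):
    """q Nx7; returns points shoulder, elbow, wrist, tcp and R (S-R-S arm, lengths & small offsets L)"""
    E=lambda a,i:Ro.from_euler(S[i],sg[i]*q[:,i])
    R1=E(q,0);R2=R1*E(q,1);R3=R2*E(q,2);R4=R3*E(q,3);R5=R4*E(q,4);R6=R5*E(q,5);R7=R6*E(q,6)
    n=len(q);t=lambda v:np.tile(v,(n,1))
    sh=t([0,0,L[0]])+R1.apply([L[1],L[2],0]); el=sh+R3.apply([L[3],L[4],L[5]])
    wr=el+R5.apply([L[6],L[7],L[8]])+R4.apply([L[12],L[13],0]); tc=wr+R7.apply([L[9],L[10],L[11]])+R6.apply([L[14],L[15],0])
    return sh,el,wr,tc,R7*Ro.from_rotvec(Rt)
E
python3 - <<'E'
from fk import *
import itertools
from scipy.optimize import least_squares
D=np.load("ik.npy");q=D[:,:7];p=D[:,7:10];R=Ro.from_matrix(D[:,10:].reshape(-1,3,3))
res=[]
for sg in itertools.product([1,-1],repeat=7):
    if sg[1]<0: continue
    # orientation consistency: R7(q)*C = R (possible constant base yaw B)
    for b in (0,np.pi,np.pi/2,-np.pi/2):
        B=Ro.from_euler("z",b)
        ch=chain(q,sg,np.zeros(16),np.zeros(3))[4]
        C=(B*ch).inv()*R; M=C.mean(); e=np.sqrt(np.mean((C*M.inv()).magnitude()**2)); res.append((e,b,sg,M))
res.sort(key=lambda r:r[0])
for r in res[:4]:print(r[:3])
e,b,sg,M=res[0]
pb=Ro.from_euler("z",-b).apply(p)
f=lambda L:(chain(q,sg,L,M.as_rotvec())[3]-pb).ravel()
s=least_squares(f,np.r_[.3,0,0,0,0,.4,0,0,.4,0,0,.3,0,0,0,0]);print(np.abs(s.fun).max(),s.x.round(4))
np.savez("fk.npz",b=b,sg=sg,L=s.x,Rt=M.as_rotvec())
E
```

```text
(np.float64(1.8717141739126986e-11), 0, (-1, 1, -1, 1, -1, 1, -1))
(np.float64(0.8599190427538232), 0, (-1, 1, -1, -1, 1, 1, 1))
(np.float64(0.9959508400702493), -1.5707963267948966, (-1, 1, -1, 1, -1, 1, -1))
(np.float64(0.9959508400704629), 1.5707963267948966, (-1, 1, -1, 1, -1, 1, -1))
8.926487327087784e-11 [ 0.306  -0.     -0.0289 -0.     -0.0414  0.5206 -0.     -0.0493  0.4725
 -0.      0.      0.3299  0.      0.0372 -0.      0.049 ]
```

```bash
cat >> h.py <<'E'
from fk import *
F=np.load("fk.npz")
def pts(q): # shoulder, elbow, wrist, tcp with link offsets ignored
    q=np.atleast_2d(q);o=chain(q,F["sg"],F["L"],F["Rt"]);return np.stack([np.zeros((len(q),3))]+list(o[:4]),1),o[4]
def doorclear(q):
    X,_=pts(q);t=np.linspace(0,1,41)[:,None];out=[]
    for A in X:
        r=[]
        for a,b in zip(A[1:-1],A[2:]):
            s=a+t*(b-a)
            d1=np.hypot(np.maximum(0,np.maximum(.221-s[:,0],s[:,0]-.259)),np.maximum(0,-.265-s[:,1]))
            d2=np.hypot(np.maximum(0,np.maximum(.259-s[:,0],s[:,0]-.326)),np.maximum(0,-.235-s[:,1]))
            r.append(min(d1.min(),d2.min()))
        out.append(r)
    return np.array(out)
YAW=-2.643
def contact(s,back,z): # point: s along hinge from top-middle, back behind the hinge line
    u,w=frame(YAW);m=np.array([.4533,-.486,0])
    ho=np.dot(m-H,u)  # not used for along-hinge
    return m+u*(np.dot(H-m,u)+back)*np.array([1,1,0])+w*s+np.array([0,0,z])
lim=np.array([[-2.53,2.53],[-.31,2.02],[-1.57,1.55],[.28,2.44],[-1.29,4.43],[.15,1.84],[-2.92,2.92]])
def ik(p,R,q0,ref):
    from scipy.optimize import least_squares
    def f(q):
        X,Rr=pts(q);return np.r_[(X[0,-1]-p)*100,(Ro.from_matrix(R).inv()*Rr[0]).as_rotvec()*30,(q-ref)*.02]
    s=least_squares(f,np.clip(q0,lim[:,0]+.01,lim[:,1]-.01),bounds=(lim[:,0],lim[:,1]));return s.x,np.abs(s.fun[:6]).max()
E
python3 - <<'E'
from h import *
from station import env,solver
u,w=frame(YAW);c=np.array([.4538,-.5016,.151])
print("face at z=.151 behind hinge:",np.dot(c-H,u),"top mid rel hinge u",np.dot(np.array([.4533,-.486,0])-H*[1,1,0],u),"along",np.dot(np.array([.4533,-.486,0])-H*[1,1,0],w))
q0=env.sense()["joint_positions"]
print(doorclear(q0))
for s in (.0,.04):
  for tilt in (0,.35,.6):
    for flip in (0,1):
      R=tool(YAW,tilt)
      if flip:R=R@np.diag([-1,1,-1])
      r=[]
      for back in (.08,-.005):
        q=solver.inverse_kinematics(contact(s,back,.15),R)
        if q is not None: r+= [np.round(q,2),doorclear(q).round(3)[0], pts(q)[0][0,2:4].round(2).tolist()]
        else: r.append(None)
      print(s,tilt,flip,*r)
E
```

```text
face at z=.151 behind hinge: 0.017330573394606953 top mid rel hinge u 0.01030993757542313 along 0.0017875086547703815
[[0.20821442 0.19079988 0.35723702]]
0.0 0 0 [ 1.64  1.   -1.33  1.6   1.    1.35  2.25] [0.25  0.256 0.287] [[-0.07, -0.46, 0.55], [0.38, -0.57, 0.48]] [ 1.5   1.03 -1.33  1.55  1.01  1.38  2.13] [0.235 0.23  0.281] [[-0.0, -0.47, 0.54], [0.46, -0.53, 0.48]]
0.0 0 1 [ 0.95  0.54 -0.1   1.65  0.07  0.96 -0.25] [0.12  0.088 0.287] [[0.1, -0.26, 0.75], [0.36, -0.55, 0.48]] [ 0.83  0.57 -0.12  1.6   0.08  0.98 -0.38] [0.081 0.048 0.281] [[0.14, -0.26, 0.74], [0.44, -0.52, 0.48]]
0.0 0.35 0 [ 1.52  1.17 -1.34  1.29  0.87  1.72  2.36] [0.24  0.299 0.287] [[-0.01, -0.5, 0.47], [0.43, -0.66, 0.45]] [ 1.38  1.18 -1.34  1.24  0.86  1.72  2.27] [0.203 0.268 0.281] [[0.05, -0.5, 0.46], [0.51, -0.62, 0.45]]
0.0 0.35 1 [ 0.97  0.74 -0.11  1.34  0.01  1.41 -0.2 ] [0.1   0.103 0.287] [[0.14, -0.33, 0.69], [0.41, -0.65, 0.46]] [ 0.87  0.77 -0.14  1.29 -0.01  1.42 -0.31] [0.066 0.073 0.281] [[0.18, -0.33, 0.68], [0.49, -0.61, 0.45]]
0.0 0.6 0 [ 1.31  1.08 -0.9   1.07  0.49  1.82  2.6 
[... 1037 characters left out ...]
.45], [0.53, -0.66, 0.45]]
0.04 0.35 1 [ 0.97  0.81 -0.11  1.21  0.01  1.47 -0.19] [0.097 0.109 0.327] [[0.16, -0.35, 0.66], [0.43, -0.68, 0.46]] [ 0.88  0.84 -0.13  1.15 -0.    1.49 -0.3 ] [0.065 0.085 0.321] [[0.2, -0.35, 0.65], [0.51, -0.65, 0.45]]
0.04 0.6 0 [ 1.12  1.03 -0.45  0.93  0.21  1.82  2.81] [0.138 0.191 0.327] [[0.14, -0.44, 0.56], [0.47, -0.75, 0.41]] [ 1.01  1.06 -0.45  0.87  0.17  1.83  2.72] [0.102 0.165 0.321] [[0.19, -0.43, 0.54], [0.54, -0.71, 0.41]]
0.04 0.6 1 [ 0.97  0.99 -0.1   0.95 -0.02  1.8  -0.18] [0.093 0.139 0.327] [[0.19, -0.4, 0.59], [0.46, -0.75, 0.42]] [ 0.88  1.02 -0.13  0.89 -0.05  1.81 -0.29] [0.063 0.125 0.321] [[0.23, -0.39, 0.57], [0.54, -0.71, 0.41]]
```

```bash
python3 - <<'E'
from h import *
from station import env,solver,effector,viewer
q0=np.array(env.sense()["joint_positions"]);R=tool(YAW,.15)@np.diag([-1,1,-1])
ref=np.array([1.2,.8,-.6,1.55,.5,1.2,-.7]);g=ref.copy()
qs=[]
for b in (.10,.08,-.015):
    q,e=ik(contact(.02,b,.152),R,g,ref);g=q;qs.append(q);print(b,q.round(2),e,doorclear(q)[0].round(3))
path=q0+np.linspace(0,1,21)[:,None]*(qs[0]-q0)
print("path clear",doorclear(path).min(0).round(3),"tcp",pts(path)[0][::4,-1].round(3).tolist())
if doorclear(path).min()>.12 and e<1:
    effector.grasp(5);env.goto_joints(qs[0]);s=env.sense();print(s["t"],s["ee_pos"],contact(.02,.1,.152),s["wrist_force"],s["gripper_width"])
    p,d=viewer.read_camera("scene");cv2.imwrite("pics/scene1.png",p[:,:,::-1])
E
```

```text
0.1 [ 1.34  0.76 -0.68  1.44  0.43  1.26 -0.47] 3.502564279445069e-06 [0.21  0.207 0.308]
0.08 [ 1.31  0.76 -0.69  1.43  0.43  1.26 -0.5 ] 2.963055971416665e-06 [0.201 0.199 0.307]
-0.015 [ 1.17  0.79 -0.69  1.37  0.42  1.28 -0.62] 4.113365839816811e-06 [0.157 0.162 0.302]
path clear [0.203 0.187 0.307] tcp [[0.192, -0.621, 0.215], [0.233, -0.606, 0.193], [0.272, -0.59, 0.175], [0.311, -0.575, 0.162], [0.348, -0.56, 0.154], [0.384, -0.546, 0.152]]
2.8083 [ 0.38256788 -0.54749199  0.15169283] [ 0.38409293 -0.54645402  0.152     ] [-0.76708063 -0.28405898  0.06385159] 0.0005163623332258351
```

View pics/scene1.png

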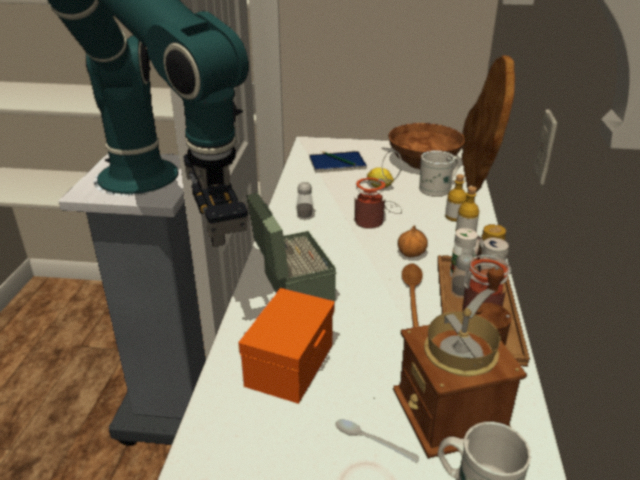

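The shut fingers (about 217,230) stand behind the lid (265,230), clear of the door. Next is the push in small steps, watching the lid's height.

```bash
cat > push.py <<'E'
from h import *
from station import env,viewer
def lid():
    p,d=viewer.read_camera("scene");P,_,_=cloud("scene",d);u,w=frame(YAW);r=P-H;a,b=r@u,r@w
    m=(b>.045)&(b<.09)&(a<.03)&(a>-.14)&(P[:,2]>.09)&(P[:,2]<.2)   # free end strip, tin side
    Q=P[m];return p,np.percentile(Q[:,2],97).round(3),-a[m][Q[:,2]>np.percentile(Q[:,2],90)].mean().round(3)
E
python3 - <<'E'
from push import *
print(lid()[1:])
env.movel(contact(.02,.04,.152),rate=.1)
for b in (.025,.015,.007,0,-.007,-.013):
    env.movel(contact(.02,b,.152),rate=.04)
    s=env.sense();p,z,f=lid();print(b,round(s["t"],2),s["ee_pos"].round(3),s["wrist_force"].round(2),"top z",z,"fwd",f)
    if z<.172: break
env.pause(.5);p,z,f=lid();print(z,f)
cv2.imwrite("pics/scene2.png",p[:,:,::-1])
E
```

```text
(np.float64(0.188), np.float64(-0.008))
0.025 4.18 [ 0.45  -0.51   0.152] [-0.33  0.02 -0.15] top z 0.188 fwd -0.003
0.015 4.63 [ 0.459 -0.505  0.152] [-0.11 -0.28  0.18] top z 0.187 fwd 0.012
0.007 5.03 [ 0.466 -0.502  0.152] [-0.81  0.79 -0.64] top z 0.185 fwd 0.023
0 5.41 [ 0.472 -0.498  0.152] [0.5  0.87 1.25] top z 0.181 fwd 0.036
-0.007 5.78 [ 0.479 -0.495  0.152] [ 0.18 -0.27  0.87] top z 0.158 fwd 0.066
0.1 0.052
```

View pics/scene2.png

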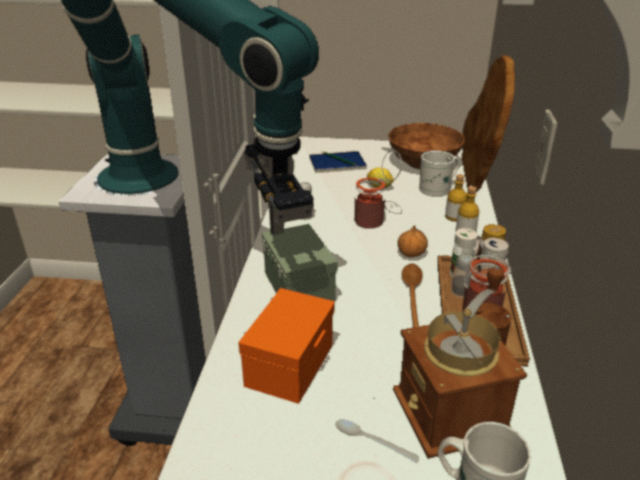

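The lid (300,250) has fallen and looks shut, and the fingertip (278,225) stands behind and above it. I'll back off, check and hand in.

```bash
python3 - <<'E'
from push import *
from station import workorder,tip_of
env.movel(contact(.02,.10,.16),rate=.12);env.pause(1.0)
P0=[];
for c in("scene","top"):
    p,d=viewer.read_camera(c);cv2.imwrite(f"pics/{c}3.png",p[:,:,::-1])
    for n in("tin_box","tin_hinge","bean_jar"):print(c,n,[(np.round(r["at"],3),round(r["score"],2)) for r in tip_of(c,n)])
    P,_,_=cloud(c,d);u,w=frame(YAW);r=P-H;a,b=r@u,r@w
    m=(a<-.015)&(a>-.09)&(abs(b)<.06)&(P[:,2]>.08)&(P[:,2]<.13);Q=P[m]
    A=np.c_[-a[m],b[m],np.ones(m.sum())];k=np.linalg.lstsq(A,Q[:,2],rcond=None)[0]
    print(c,"lid slope",k.round(3),"z",Q[:,2].mean().round(4),m.sum())
s=env.sense();print(s["t"],s["ee_pos"],s["wrist_force"])
E
```

```text
scene tin_box [(array([ 0.507, -0.449, -0.   ]), 0.84), (array([ 0.53 , -0.671, -0.001]), 0.63), (array([ 0.459, -0.476,  0.082]), 0.53)]
scene tin_hinge [(array([ 0.46 , -0.478,  0.082]), 0.72), (array([ 0.476, -0.667,  0.084]), 0.68)]
scene bean_jar [(array([ 0.638, -0.178,  0.001]), 0.63)]
scene lid slope [-0.     0.     0.097] z 0.0974 1310
top tin_box [(array([ 0.509, -0.451,  0.002]), 0.92), (array([ 0.531, -0.676, -0.   ]), 0.84)]
top tin_hinge [(array([ 0.462, -0.483,  0.085]), 0.93), (array([ 0.475, -0.659,  0.08 ]), 0.62)]
top bean_jar [(array([ 0.638, -0.173, -0.003]), 0.81)]
top lid slope [0.002 0.001 0.098] z 0.098 2642
8.825 [ 0.38410546 -0.54644033  0.15998902] [-0.53287494 -0.01770839  0.11756645]
```

View pics/top3.png

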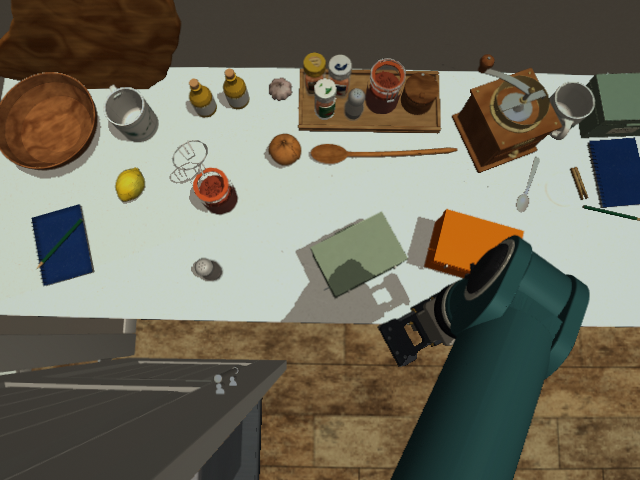

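The tin (358,255) is shut and in place, the jar (212,188) is still open, and the gripper stands clear.

```bash
python3 -c "
from station import workorder
print(workorder.finish_job())"
```

```text
the job is handed in; nothing more can be done
None
```

The tin's lid is shut and the job is handed in; no verdict was reported. I pushed the lid from behind with the shut fingers in small steps, with the elbow swung clear of the pantry door. It went past balance and fell shut on its own. The fingers stopped about 55 mm above the shut lid and were then backed off.

Last checks before handing in:
- **Lid:** it lies level, within 0.002 rad in both cameras, with its top at 97–98 mm.
- **Tin:** its detected position agrees with the start to within about 4–5 mm, which is about the detection error.
- **Bean jar:** it moved about 1 mm or less in plan. Its lid shows open in the picture; I did not measure the angle.
- **Robot:** the gripper is clear of the tin, wrist force is about 0.5 N (the same as the sensor noise), and the clock read 8.8 s.

No check failed or disagreed.

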